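Pack out the battery cradle

TASK

The clamp plate beside the battery pack in the aluminium cradle has nothing behind it: the gap between it and the cradle's right-hand wall is empty. Of the three wooden packing pieces, find the one that fills that gap snugly and slide it in from above, upright, fully down on the cradle's floor and near the middle of the gap's length, then let go. Leave the other two pieces outside the cradle.

Things in the scene. Friction and masses are not known exactly. Their poses are not given: they have to be found in the camera images.
- cradle: Fixed pale aluminium cradle. A battery pack is clipped between its left wall and middle wall (clamp plate). Origin: worktop level, middle of the empty gap between clamp plate and right wall. x along the gap (130 mm, ends open), y across it (30 mm) towards the pack, z up. Floor at z = 4 mm; rigid gap faces upright to 42 mm, then flared 45 degrees to a mouth 50 mm wide, rims at 54 mm.
- piece_thin: Thin wooden packing piece, a loose upright block 50 mm long (x), 20 mm thick (y), 85 mm high (z), 51 g, standing on the worktop. Origin: centre of its underside.
- piece_medium: Medium wooden packing piece, a loose upright block 50 mm long (x), 27 mm thick (y), 85 mm high (z), 69 g on average, standing on the worktop. Origin: centre of its underside.
- piece_thick: Thick wooden packing piece, a loose upright block 50 mm long (x), 36 mm thick (y), 85 mm high (z), 92 g, standing on the worktop. Origin: centre of its underside.
Not all that is in view belongs to the job. What is shaped like the piece_thin but red is not meant.

How it is judged:
By the outcome, as a careful person would: the job done as asked, in the order asked, and still so for the second after the job is handed in, with the robot touching nothing.
It also fails if it takes over 29 s, if anything falls off the work surface, if the arm or the gripper's body presses on something with over 40 N, if the wrist force passes 120 N, or if a joint passes its speed limit or range.

ROBOT

A 6-joint arm with a two-finger parallel gripper is mounted at the origin on a cart in front of the work surface, level with it; the furniture and walls round the work are solid. World frame = base frame: x ahead of the robot, y to its left, z up, the work surface at z = 0. Lengths are in m, angles in rad, forces in N, time in s.
With the tool pointing down it reaches from about 0.3 to 0.875 m from the base axis. Payload 6.4 kg.
Tool frame: the origin (TCP) lies at the centre of the arm's flange, where the gripper is bolted on; the fingertips stand 166 mm ahead of it and the grasp point (between the pads) lies 147 mm ahead of it (finger_overhang is the distance from the TCP to the fingertips, in m); z points along the fingers, y is the line along which they close (so a half turn about z gives the same grasp; the last joint's range is limited). The gripper opens to 88 mm and grips with 3 to 60 N. Pads are 18 mm wide; open, the fingers measure 123 mm over their backs; the gripper's body (75 mm by 187 mm) begins 45 mm behind the grasp point.
Start: joints at [-1.344, 0.181, 1.607, -0, 1.354, -0.206], TCP at [0.241, -0.522, 0.405] pointing down, gripper open.
Joint ranges: [-2.99, 2.99], [-0.89, 2.07], [0.3, 2.58], [-1.14, 4.28], [0, 2.63], [-3.12, 3.12]. Speed limits (rad/s): [2.57, 2.57, 3.01, 3.14, 3.14, 3.14].

INTERFACE

Orientations are given as a unit quaternion [w, x, y, z].
In Python, from cell import * gives the robot as it stands.
- The arm moves only by the tool step_arm, never from a script. Its argument "targets" is a list of rows, each a list of 5 numbers: the closure, from -1 (fully open) to 1 (shut), so that 0 is half open, then the shift along the world's x, y, z in m, then the turn about the world's z in degrees. In form: [[hand, x, y, z, turn], ...]. A call has 1 to 10 rows; each row is the pose to reach, as a shift and turn from the pose commanded when the call began; what a row does not reach only later rows make up. A row lasts 1/8 s, in which the tool goes at most 62.5 mm and 10.7 degrees, less where a joint would pass 70% of its speed; a pose out of reach is approached as far as the arm can. A call with a gripper value outside its range is refused whole. The fingers move at their own pace and stop on an object; "squeeze" is the grip in N (left out, the last holds). Time passes only in rows, so rows that repeat a pose let the fingers close. It gives the time, the measured TCP pose, the force, the opening and the grip force at its end, in the units of the state.
- read_state(): the state, without advancing time (a new reading comes with each control period).
- camera(name): name is "scene" or "side" or "wrist"; returns the picture (384x512x3 uint8, blue, green, red); there is no depth.
- camera_model(name): a dict with "K" (3x3 intrinsics, pixels), "origin" and "orientation" of the camera in the world. Camera axes: x right, y up, looking along -z (the intrinsics and any distortion apply to the point x, -y, -z); pixel columns grow to the right and rows downward; lengths in m; the calibration is good to about 2 mm. The wrist camera is an equidistant fisheye: a pixel r from the principal point sees the ray r / f radians off the axis. A picture is of the moment at which its call begins: read the wrist's pose just before it. camera_model takes no time and is no camera call; for the wrist camera it gives the pose at the moment of the call.
- sign_off(): hands the job in; it is judged then, once.
The state is a dict: "clock": time; "q": joint angles; "qvel": joint speeds; "tau": joint torques, N m; "ee_pos": TCP position; "ee_rot": TCP orientation; "contact_force": force on the tool from outside, world axes, zero at the start; "moment": the same for the moment, N m; "width": finger opening in m; "gripper_force": force on a finger pad.
Only numpy, scipy, OpenCV 4.12 (cv2) and the standard library are available. Lean on these libraries where they do the work, as an engineer would, in place of code of your own. Each camera call takes 0.05 s, during which the arm holds its last target. There are 200 camera calls.

## Working session

There is one attempt and no reset: what is moved stays moved. The work goes in short steps, Python scripts to look and compute and a tool call to move; the robot and the scene stay as the last step left them, time stands still between calls to the robot, and variables do not carry over. Pictures are saved under pics/ and viewed, at most 10 in all, crops included, and the job is handed in when it is done.

Besides the shell and the picture viewer there is one more tool, called after ">>>" as name(argument=value, ...) on one line, values as JSON. step_arm: Moves the arm, as the interface text tells. Its arguments: {"type":"object","properties":{"targets":{"type":"array"},"squeeze":{"type":"number"}},"required":["targets"]}

```bash
mkdir -p pics
python3 - <<'E'
from cell import *
import cv2,numpy as np
a=camera("scene");b=camera("side");c=camera("wrist")
for n,i in zip("abc",(a,b,c)): cv2.imwrite(f"pics/{n}.png",i)
cv2.imwrite("pics/ab.png",cv2.resize(np.vstack([a,b]),(800,1200))[:600]);
cv2.imwrite("pics/b2.png",cv2.resize(b,(800,600)))
for n in("scene","side","wrist"):
  m=camera_model(n);print(n,{k:np.round(v,3).tolist() if not isinstance(v,str) else v for k,v in m.items()})
s=read_state();print(s)
E
```

```text
scene {'K': [[386.266, 0.0, 252.939], [0.0, 386.266, 189.382], [0.0, 0.0, 1.0]], 'origin': [0.147, -0.776, 0.443], 'orientation': [0.822, 0.496, -0.148, -0.238]}
side {'K': [[492.435, 0.0, 258.365], [0.0, 492.435, 195.454], [0.0, 0.0, 1.0]], 'origin': [0.537, 0.635, 0.63], 'orientation': [-0.021, -0.007, 0.451, 0.892]}
wrist {'K': [[297.319, 0.0, 253.077], [0.0, 297.319, 191.991], [0.0, 0.0, 1.0]], 'origin': [0.318, -0.486, 0.384], 'orientation': [0.831, -0.137, 0.089, -0.532]}
{'clock': 0.15, 'q': array([-1.34430793e+00,  1.81372522e-01,  1.60774634e+00,  2.71362837e-05,
        1.35378489e+00, -2.06287092e-01]), 'qvel': array([-0.00134834, -0.00263113, -0.00161244, -0.00096194, -0.00075553,
        0.00020093]), 'tau': array([ 1.57602710e-03, -4.34223604e+01, -3.42178023e+01,  7.03570386e-02,
        3.55000037e-02, -6.91980881e-05]), 'ee_pos': array([ 0.24113549, -0.52179746,  0.40403121]), 'ee_rot': array([-6.55645854e-04,  9.76679801e-01,  2.14700106e-01,  6.62598816e-06]), 'contact_force': array([ 0.40400247,  0.76869361, -0.2136778 ]), 'moment': array([-0.00595185, -0.00022209, -0.07475146]), 'gripper_force': 0.0, 'width': 0.08838053645411374}
```

View pics/ab.png

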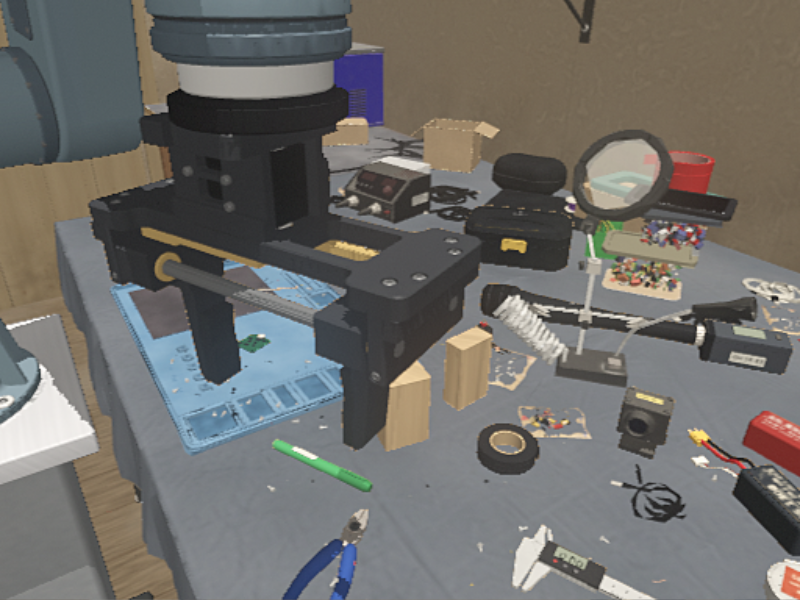

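View pics/b2.png

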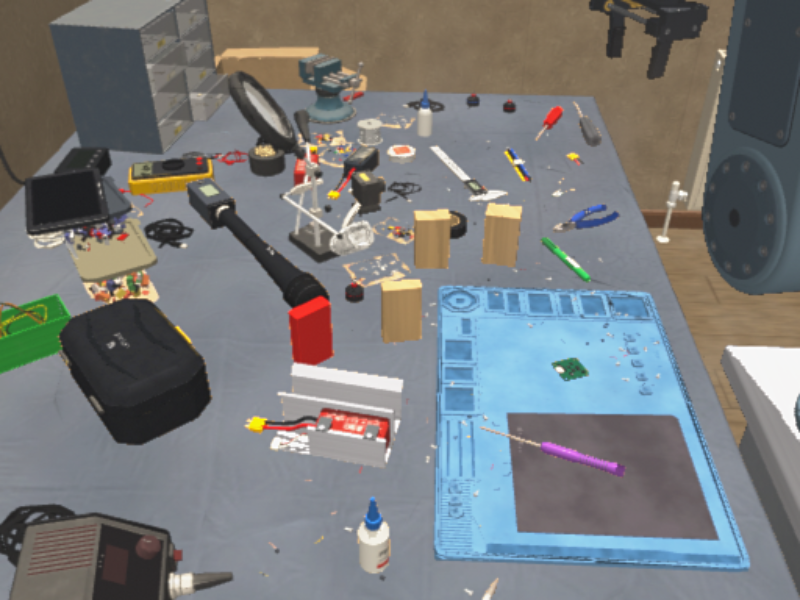

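View pics/c.png

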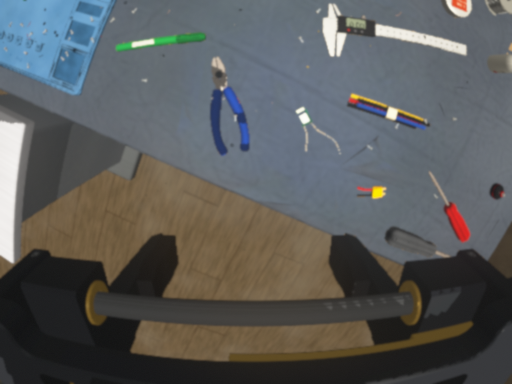

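The side view (800x600) shows wooden pieces at about (432,238), (500,235) and (402,311), a red decoy at (311,332), and the cradle at (345,415) with the pack on the near side and the empty gap behind it. The scene view has the pieces partly hidden by the gripper. The wrist view shows only clutter.

```bash
cat > h.py <<'E'
from cell import *
import cv2,numpy as np
from scipy.spatial.transform import Rotation as R
def model(n):
    m=camera_model(n);q=np.array(m["orientation"]);
    return dict(K=np.array(m["K"]),o=np.array(m["origin"]),R=R.from_quat(q[[1,2,3,0]]).as_matrix(),fish=n=="wrist")
def ray(m,uv):
    K=m["K"];p=(np.atleast_2d(uv)-K[:2,2])/K[0,0]
    if m["fish"]:
        r=np.linalg.norm(p,axis=1,keepdims=True)+1e-12
        d=np.hstack([p/r*np.sin(r),np.cos(r)])
    else: d=np.hstack([p,np.ones((len(p),1))])
    return (d*[1,-1,-1])@m["R"].T
def onz(m,uv,z):
    d=ray(m,uv);return m["o"]+d*((z-m["o"][2])/d[:,2])[:,None]
def tri(m1,u1,m2,u2):
    A=[];b=[]
    for m,u in((m1,u1),(m2,u2)):
        d=ray(m,u)[0];d/=np.linalg.norm(d);P=np.eye(3)-np.outer(d,d);A.append(P);b.append(P@m["o"])
    A=np.vstack(A);x=np.linalg.lstsq(A,np.hstack(b),rcond=None)[0]
    return x,np.linalg.norm(A@x-np.hstack(b))
def pix(m,X):
    p=(np.atleast_2d(X)-m["o"])@m["R"]*[1,-1,-1]
    if m["fish"]:
        r=np.linalg.norm(p[:,:2],axis=1,keepdims=True);t=np.arctan2(r,p[:,2:]);p=p[:,:2]/r*t
    else: p=p[:,:2]/p[:,2:]
    return p*m["K"][0,0]+m["K"][:2,2]
E
python3 - <<'E'
from h import *
m=model("side");b=cv2.imread("pics/b.png")
f=512/800
for n,t in dict(A=[(414,212),(449,211)],B=[(487,207),(522,207)],C=[(382,286),(421,282)],red=[(292,310),(329,300)]).items():
    print(n,np.round(onz(m,np.array(t)*f,.085),3).tolist())
print("cradle rims",np.round(onz(m,np.array([(294,368),(402,380),(281,394),(395,412)])*f,.054),3).tolist())
cv2.imwrite("pics/b3.png",cv2.resize(b[120:310,150:350],None,fx=3.1,fy=3.1,interpolation=cv2.INTER_CUBIC))
E
```

```text
A [[0.561, -0.33, 0.085], [0.511, -0.335, 0.085]]
B [[0.456, -0.35, 0.085], [0.405, -0.353, 0.085]]
C [[0.594, -0.143, 0.085], [0.546, -0.154, 0.085]]
red [[0.697, -0.088, 0.085], [0.656, -0.11, 0.085]]
cradle rims [[0.686, -0.02, 0.054], [0.563, -0.006, 0.054], [0.694, 0.024, 0.054], [0.568, 0.045, 0.054]]
```

View pics/b3.png

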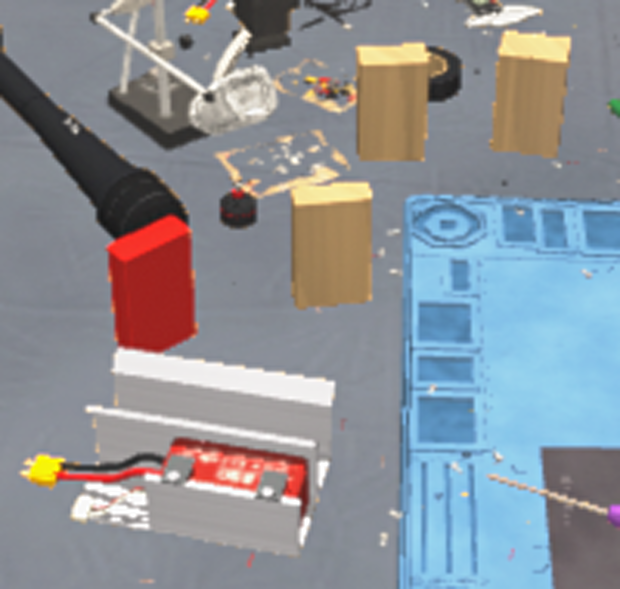

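Run:
```python
from h import *
m=model("side");s=model("scene")
for a,b in [((625,185),(262,112)),((594,237),(316,175)),((580,375),(325,245))]: print(tri(s,np.array(a)*.64,m,np.array(b)*.64))
```

```text
(array([ 0.7641482 , -0.33036018,  0.22718937]), np.float64(0.0030617417606327415))
(array([ 0.70756254, -0.32836152,  0.15561565]), np.float64(0.024586995153427743))
(array([ 0.69581283, -0.36828693, -0.00203193]), np.float64(0.004870010726309833))
```

>>> step_arm(targets=[[-1,0.04,0.02,0.01,10],[-1,0.08,0.045,0.015,20],[-1,0.13,0.07,0.015,30],[-1,0.17,0.1,0.015,40],[-1,0.22,0.12,0.015,50],[-1,0.25,0.14,0.015,60],[-1,0.25,0.14,0.015,65],[-1,0.25,0.14,0.015,65]])

```text
clock: 1.15
ee_pos: [0.4915, -0.3815, 0.4192]
ee_rot: [-0.0, 0.708, 0.706, -0.0]
contact_force: [-0.6, -0.5, 0.3]
width: 0.0881
gripper_force: 0.0
```

Run:
```python
from h import *
import pickle
m=model("wrist");w=camera("wrist");cv2.imwrite("pics/w1.png",w)
a=camera("scene");cv2.imwrite("pics/a1.png",a)
pickle.dump(m,open("w1.pkl","wb"));s=read_state();print(s["clock"],s["ee_pos"],s["ee_rot"],m["o"])
cv2.imwrite("pics/w1a.png",np.hstack([w[:,:],a[:300][:, :]]) if 0 else cv2.resize(w,(800,600)))
```

```text
1.25 [ 0.49092712 -0.38213546  0.419413  ] [-2.80459620e-04  7.09154336e-01  7.05053224e-01  2.42302913e-06] [ 0.49170578 -0.29700246  0.39913907]
```

View pics/w1a.png

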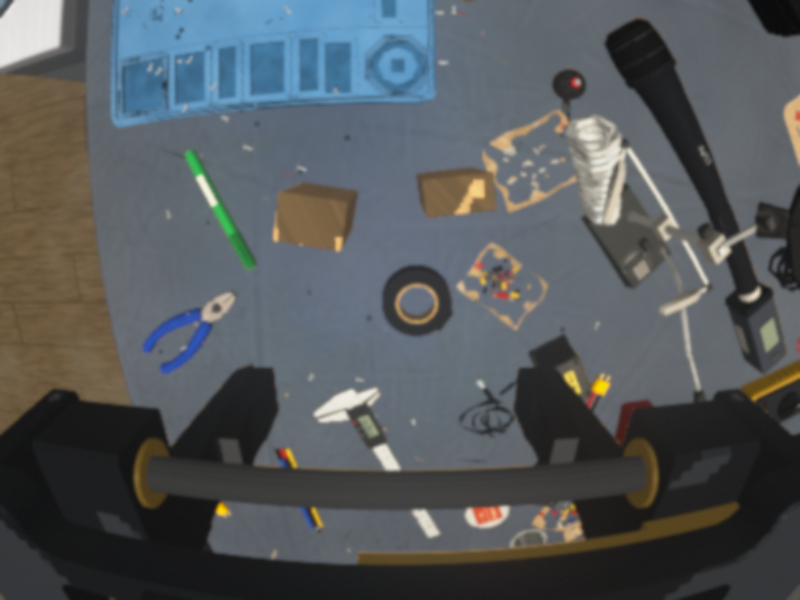

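The wrist view shows the tops of two wooden pieces, A at (456,193) and B at (315,217). B looks thickest. The third, C, lies beyond the top edge, so I move to see it, which also gives a second view.

>>> step_arm(targets=[[-1,0.03,0.05,0,0],[-1,0.05,0.1,0,0],[-1,0.05,0.12,0,0],[-1,0.05,0.12,0,0]])

```text
clock: 1.75
ee_pos: [0.5409, -0.2615, 0.4199]
ee_rot: [0.0, 0.708, 0.706, -0.0]
contact_force: [-0.3, -0.7, -0.1]
width: 0.0885
gripper_force: 0.0
```

Run:
```python
from h import *
import pickle
m=model("wrist");w=camera("wrist");cv2.imwrite("pics/w2.png",w)
pickle.dump(m,open("w2.pkl","wb"));s=read_state();print(s["clock"],s["ee_pos"],m["o"])
w1=cv2.imread("pics/w1.png")
r=lambda i,f:cv2.resize(i,None,fx=f,fy=f,interpolation=cv2.INTER_CUBIC)
top=r(w,800/512)[:400]
cv2.imwrite("pics/w2a.png",np.vstack([top,np.hstack([r(w1[95:175,160:330],2.35)[:188,:400],np.zeros((188,400,3),np.uint8)])]))
```

```text
1.8 [ 0.54073538 -0.26256331  0.41994017] [ 0.54103381 -0.17697908  0.39973088]
```

View pics/w2a.png

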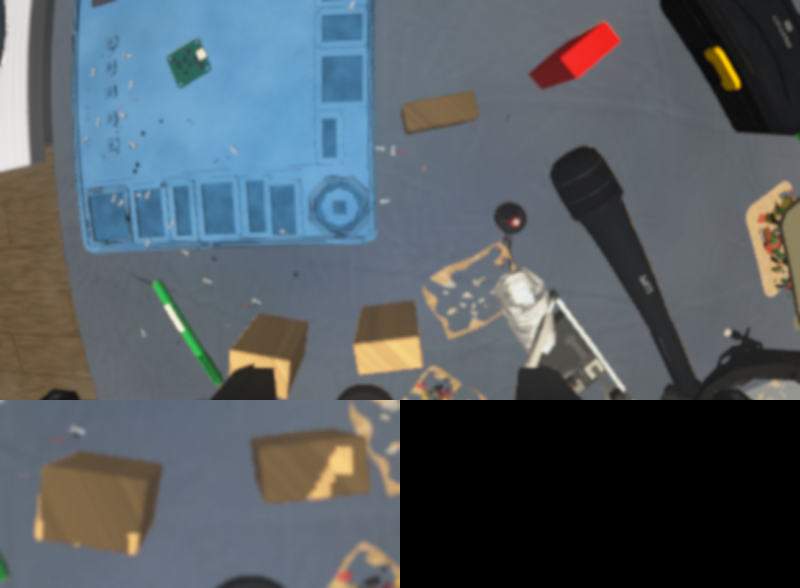

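Wrist view 2 (upper part): C at (440,112) is slim (thin), the red decoy is at (575,55), and the tops of A and B are lit at (388,356) and (262,370). The lower crop shows A and B from view 1, with B clearly thickest. I now compute sizes and poses.

Run:
```python
from h import *
import pickle
w1=pickle.load(open("w1.pkl","rb"));w2=pickle.load(open("w2.pkl","rb"));sd=model("side")
def show(n,m,p,z):
    X=onz(m,p,z)[:,:2];c,s,a=cv2.minAreaRect(X.astype(np.float32)*1000)
    print(n,np.round(X,4).tolist(),"c",np.round(c,1),"size",np.round(s,1),round(a,1))
C=np.array([(402,110),(474,93),(479,119),(406,133)])/1.5625
show("C w2",w2,C,.085)
A2=np.array([(356,345),(420,338),(423,367),(354,374)])/1.5625
show("A w2",w2,A2,.085)
g=lambda l:np.array(l)/2.35+(160,95)
show("A w1",w1,g([(258,443),(368,434),(370,490),(264,502)]),.085)
show("B w1",w1,g([(40,465),(158,480)  ,(138,554),(36,540)]),.085)
k=lambda l:np.array(l)/3.1+(150,120)
for n,l in dict(A=[(357,64),(427,60),(424,42),(357,46)],B=[(497,60),(567,66),(571,37),(503,32)],C=[(291,206),(371,200),(368,182),(295,187)]).items():
    show(n+" side",sd,k(l),.085)
# heights
for n,u,v in [("A +y left(-x) top corner",(420,60),(356,345)),("A -x... ",(427,60),(356,345)),("A +x",(357,64),(420,338))]:
    print(n,tri(sd,k([u])[0],w2,np.array(v)/1.5625))
print("A base",tri(sd,k([(425,160)])[0],w2,np.array((362,306))/1.5625), tri(sd,k([(358,160)])[0],w2,np.array((414,301))/1.5625))
```

```text
C w2 [[0.5455, -0.1518], [0.5935, -0.139], [0.597, -0.1568], [0.5481, -0.1674]] c [ 570.8 -153.2] size [50.4 18.1] 12.2
A w2 [[0.5112, -0.3197], [0.5587, -0.3142], [0.5614, -0.3383], [0.5087, -0.3442]] c [ 533.7 -329.2] size [53.1 24.3] 6.4
A w1 [[0.5122, -0.5291], [0.5735, -0.5251], [0.5792, -0.5667], [0.5168, -0.5731]] c [ 545.7 -547.9] size [62.9 44.2] 5.8
B w1 [[0.3874, -0.5479], [0.4558, -0.5559], [0.44, -0.6181], [0.3756, -0.6102]] c [ 415.7 -583.1] size [63.6 73. ] 83.0
A side [[0.5598, -0.3075], [0.5102, -0.316], [0.5123, -0.342], [0.5607, -0.3333]] c [ 536.1 -324.8] size [52.6 25.9] 9.7
B side [[0.4604, -0.3188], [0.4111, -0.3132], [0.4049, -0.3556], [0.4543, -0.3602]] c [ 432.7 -337.2] size [42.8 50.9] 83.4
C side [[0.5947, -0.1315], [0.5456, -0.1406], [0.548, -0.1602], [0.5936, -0.1521]] c [ 571.4 -145.8] size [51.  20.2] 10.0
A +y left(-x) top corner (array([ 0.51301681, -0.32070597,  0.08243334]), np.float64(0.002972765560123608))
A -x...  (array([ 0.51047697, -0.32112375,  0.08201787]), np.float64(0.0005510395094457218))
A +x (array([ 0.55951389, -0.31647301,  0.07979014]), np.float64(0.0007543271339930131))
A base (array([ 0.5088086 , -0.32038382, -0.0033293 ]), np.float64(0.001225306896811974)) (array([ 0.55774776, -0.31502354, -0.00152461]), np.float64(0.000339451638205589))
```

Run:
```python
from h import *
import pickle
w1=pickle.load(open("w1.pkl","rb"));w2=pickle.load(open("w2.pkl","rb"));sd=model("side");sc=model("scene")
g=lambda l:np.array(l)/2.35+(160,95-400/2.35)
for n,l in dict(A=[(258,443),(368,434),(370,490),(264,502)],B=[(40,465),(158,480),(138,554),(36,540)]).items():
    X=onz(w1,g(l),.085)[:,:2];c,s,a=cv2.minAreaRect(X.astype(np.float32)*1000);print(n,np.round(X,4).tolist(),np.round(c,1),np.round(s,1),a)
f=1/1.5625
# coil: near (upper, free end) and far end
print("coil up end side/scene",tri(sd,np.array((335,233))*f,sc,np.array((505,305))*f))
print("coil mid w1/scene",tri(w1,np.array((600,165))*f,sc,np.array((530,328))*f))
print("coil mid w1/w2",tri(w1,np.array((598,125))*f,w2,np.array((515,275))*f))
print("coil bottom-end w1/w2",tri(w1,np.array((602,215))*f,w2,np.array((540,360))*f))
```

```text
A [[0.509, -0.3169], [0.5588, -0.3118], [0.5606, -0.3375], [0.5119, -0.3438]] [ 535.3 -327.7] [50.1 27. ] 6.115912914276123
B [[0.4098, -0.3249], [0.4641, -0.3334], [0.454, -0.3677], [0.4058, -0.3601]] [ 434.2 -346.6] [35.4 55. ] 81.09072875976562
coil up end side/scene (array([ 0.65809251, -0.26949542,  0.07214235]), np.float64(0.018892731934025773))
coil mid w1/scene (array([ 0.65686631, -0.3046439 ,  0.04501691]), np.float64(0.002049812996587365))
coil mid w1/w2 (array([ 0.63445019, -0.27159998,  0.07359225]), np.float64(0.007021235159927353))
coil bottom-end w1/w2 (array([ 0.65729625, -0.34403882,  0.06120968]), np.float64(0.006181325422527225))
```

Piece A measures 50 x 27 mm with its top at about 82 mm, so it is the medium one. C is 19 mm (thin) and B is 36 mm (thick). I grasp A along its length.

>>> step_arm(targets=[[-1,-0.005,-0.05,-0.03,6],[-1,-0.0055,-0.0655,-0.09,6],[-1,-0.0055,-0.0655,-0.14,6],[-1,-0.0055,-0.0655,-0.18,6],[-1,-0.0055,-0.0655,-0.205,6],[-1,-0.0055,-0.0655,-0.205,6],[0.3,-0.0055,-0.0655,-0.205,6],[0.3,-0.0055,-0.0655,-0.205,6],[0.3,-0.0055,-0.0655,-0.205,6],[0.3,-0.0055,-0.0655,-0.205,6]], squeeze=25)

```text
clock: 3.05
ee_pos: [0.5358, -0.3275, 0.2154]
ee_rot: [0.0, 0.67, 0.742, -0.0]
contact_force: [-0.4, 0.9, -0.1]
width: 0.0505
gripper_force: 0.2
```

>>> step_arm(targets=[[0.6,0,0,0,0],[0.6,0,0,0,0],[0.6,0,0,0.05,0],[0.6,0,0,0.11,0],[0.6,0.02,0.05,0.16,-6],[0.6,0.04,0.1,0.185,-12],[0.6,0.06,0.16,0.185,-14],[0.6,0.064,0.205,0.185,-14],[0.6,0.064,0.205,0.185,-14],[0.6,0.064,0.205,0.185,-14]])

```text
clock: 4.3
ee_pos: [0.5996, -0.1225, 0.3993]
ee_rot: [-0.0, 0.756, 0.655, -0.0]
contact_force: [-0.1, -0.4, -1.0]
width: 0.0494
gripper_force: 25.0
```

Run:
```python
from h import *
import pickle
m=model("wrist");w=camera("wrist");cv2.imwrite("pics/w3.png",w)
pickle.dump(m,open("w3.pkl","wb"));s=read_state();print(s["clock"],s["ee_pos"],s["ee_rot"],s["width"],s["gripper_force"],m["o"])
cv2.imwrite("pics/w3a.png",cv2.resize(w,(800,600),interpolation=cv2.INTER_CUBIC))
b=camera("side");cv2.imwrite("pics/b4.png",b)
```

```text
4.35 [ 0.59957211 -0.12323745  0.39934478] [-9.18698545e-05  7.56032339e-01  6.54534206e-01 -2.59767753e-04] 0.05012404539984957 24.99969184398651 [ 0.61151652 -0.03888388  0.37916287]
```

View pics/w3a.png

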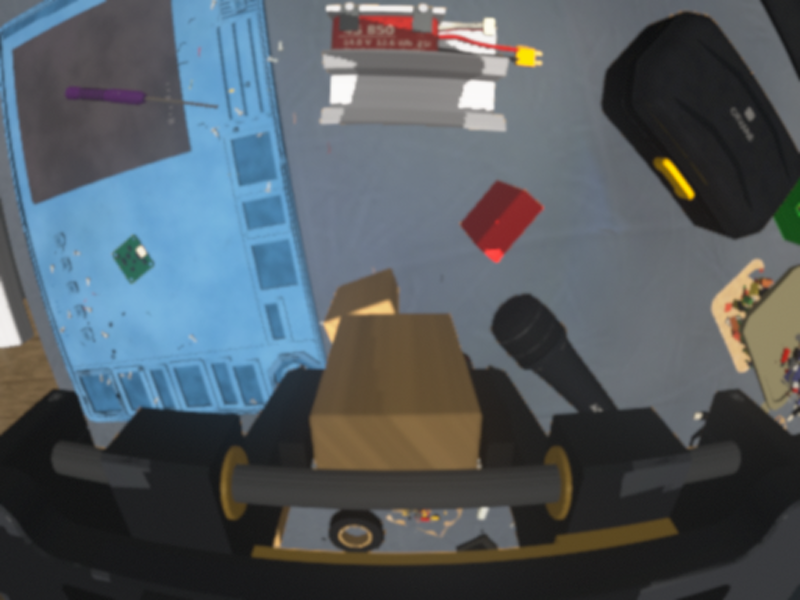

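The wrist view shows the cradle at (415,90). The right wall's rim runs (320,122)-(506,131) with its flare foot at (322,107)-(505,113), and the middle wall's rim runs (323,53)-(507,60) with its foot at (323,68)-(507,76). The held piece is at (395,390), with its +y face edges at rows 315 and 413.

Run:
```python
from h import *
import pickle
w=pickle.load(open("w3.pkl","rb"));sd=model("side");f=1/1.5625
k=lambda l:np.array(l)/3.1+(150,120)
def o(n,l,z):
    X=onz(w,np.array(l)*f,z);d=X[1]-X[0];print(n,np.round(X[:,:2],4).tolist(),"mid",np.round(X.mean(0)[:2],4),"len",round(np.linalg.norm(d),4),"yaw",round(np.degrees(np.arctan2(d[1],d[0])),1))
o("Rrim",[(320,122),(506,131)],.054);o("Rfoot",[(322,107),(505,113)],.042)
o("Mrim",[(323,53),(507,60)],.054);o("Mfoot",[(323,68),(507,76)],.042)
for n,u,v in [("R -x",(335,381),(320,122)),("R +x",(117,350),(506,131)),("M -x",(315,445),(323,53)),("M +x",(88,408),(507,60))]:
    x,e=tri(w,np.array(v)*f,sd,k([u])[0]);print(n,x.round(4),round(e,4))
o("piece top +y",[(314,415),(478,412)],.399-.215+.085);o("piece bot +y",[(332,315),(450,315)],.399-.215)
s=read_state();c=.756**2-.655**2;print("tool x",c,2*.756*.655, "expected +y face mid",s["ee_pos"][:2]+.0135*np.array([c,2*.756*.655]))
```

```text
Rrim [[0.5626, -0.0129], [0.6896, -0.0364]] mid [ 0.6261 -0.0247] len 0.1292 yaw -10.5
Rfoot [[0.5639, -0.0013], [0.6935, -0.0231]] mid [ 0.6287 -0.0122] len 0.1314 yaw -9.5
Mrim [[0.5719, 0.0358], [0.6973, 0.0144]] mid [0.6346 0.0251] len 0.1272 yaw -9.7
Mfoot [[0.5688, 0.0273], [0.6987, 0.0043]] mid [0.6338 0.0158] len 0.1319 yaw -10.0
R -x [ 0.5619 -0.0125  0.0489] 0.0002
R +x [ 0.691  -0.0364  0.0457] 0.0008
M -x [0.5708 0.0374 0.0467] 0.0003
M +x [0.6986 0.0155 0.0475] 0.0006
piece top +y [[0.5784, -0.1069], [0.6244, -0.1125]] mid [ 0.6014 -0.1097] len 0.0464 yaw -6.9
piece bot +y [[0.5725, -0.1078], [0.6253, -0.1154]] mid [ 0.5989 -0.1116] len 0.0533 yaw -8.2
tool x 0.142511 0.99036 expected +y face mid [ 0.60144689 -0.11031312]
```

>>> step_arm(targets=[[0.6,0.015,0.06,0,-1.8],[0.6,0.0315,0.11,-0.03,-1.8],[0.6,0.0315,0.1235,-0.08,-1.8],[0.6,0.0315,0.1235,-0.115,-1.8],[0.6,0.0315,0.1235,-0.115,-1.8],[0.6,0.0315,0.1235,-0.115,-1.8]])

```text
clock: 5.15
ee_pos: [0.6319, -0.0003, 0.2862]
ee_rot: [0.001, 0.767, 0.642, 0.001]
contact_force: [-0.3, 0.8, -1.1]
width: 0.0498
gripper_force: 25.0
```

Run:
```python
from h import *
import pickle
m=model("wrist");w=camera("wrist");cv2.imwrite("pics/w4.png",w)
pickle.dump(m,open("w4.pkl","wb"));s=read_state();print(s["clock"],s["ee_pos"],s["ee_rot"],s["contact_force"],m["o"])
b=camera("side");cv2.imwrite("pics/b5.png",b)
r=lambda i,f:cv2.resize(i,None,fx=f,fy=f,interpolation=cv2.INTER_CUBIC)
cv2.imwrite("pics/w4a.png",np.hstack([r(w[130:330,150:350],2),r(b[150:350,150:350],2)]))
```

```text
5.2 [ 6.32145395e-01 -1.94502650e-04  2.86940847e-01] [0.00132822 0.76653627 0.64219873 0.00108574] [ 0.25095834 -0.49530144  0.1644395 ] [0.64669614 0.08289253 0.2660985 ]
```

View pics/w4a.png

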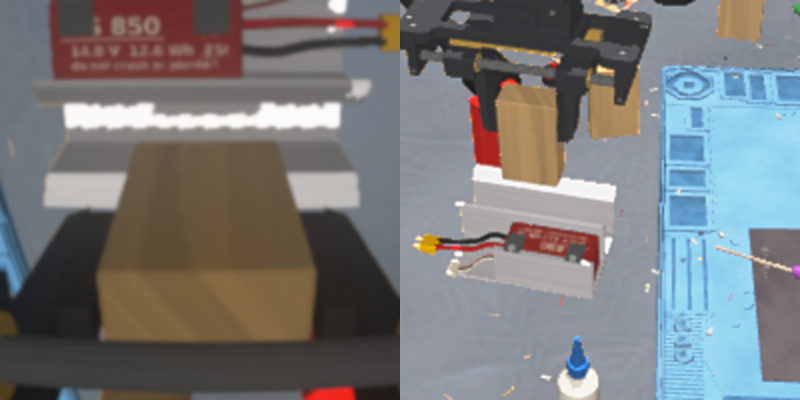

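Run:
```python
from h import *
import pickle
w=pickle.load(open("w4.pkl","rb"))
def o(n,l,z):
    X=onz(w,np.array(l)/2+(150,130),z);d=X[1]-X[0];y=np.radians(-9.9);e=np.array([-np.sin(y),np.cos(y)])
    print(n,"mid",np.round(X.mean(0)[:2],4),"len",round(np.linalg.norm(d),4),"yaw",round(np.degrees(np.arctan2(d[1],d[0])),1),"across",round((X.mean(0)[:2]-[.632,0])@e,4))
o("Mrim",[(35,82),(366,80)],.054);o("Mfoot",[(38,104),(370,101)],.042)
o("Rfoot",[(46,173),(358,174)],.042);o("Rrim",[(43,207),(359,207)],.054)
o("piece bot +y",[(132,143),(285,143)],.0715);o("piece top +y",[(99,271),(316,268)],.1565)
```

```text
Mrim mid [0.6352 0.0289] len 0.1251 yaw -9.8 across 0.029
Mfoot mid [0.6344 0.0168] len 0.1341 yaw -9.6 across 0.0169
Rfoot mid [ 0.6281 -0.0138] len 0.1313 yaw -10.4 across -0.0142
Rrim mid [ 0.6259 -0.0233] len 0.1291 yaw -10.2 across -0.024
piece bot +y mid [0.635  0.0104] len 0.0538 yaw -10.2 across 0.0108
piece top +y mid [0.6347 0.0127] len 0.0477 yaw -9.3 across 0.013
```

>>> step_arm(targets=[[0.6,0,0.002,-0.008,0],[0.6,0,0.002,-0.016,0],[0.6,0,0.002,-0.022,0],[0.6,0,0.002,-0.028,0],[0.6,0,0.002,-0.033,0],[0.6,0,0.002,-0.038,0]])

```text
clock: 6.0
ee_pos: [0.6312, 0.003, 0.2463]
ee_rot: [-0.0, 0.766, 0.643, -0.0]
contact_force: [-0.2, 0.2, -1.1]
width: 0.0499
gripper_force: 25.0
```

>>> step_arm(targets=[[0.6,0,0,-0.007,0],[0.6,0,0,-0.013,0],[0.6,0,0,-0.019,0],[0.6,0,0,-0.024,0],[0.6,0,0,-0.027,0],[0.6,0,0,-0.028,0]])

```text
clock: 6.75
ee_pos: [0.6312, 0.0031, 0.2194]
ee_rot: [-0.0, 0.766, 0.643, -0.0]
contact_force: [-4.8, 1.2, 10.0]
width: 0.0502
gripper_force: 25.0
```

>>> step_arm(targets=[[0,0,0,0.001,0],[-0.6,0,0,0.001,0],[-0.6,0,0,0.001,0],[-0.6,0,0,0.001,0],[-0.6,0,0,0.03,0],[-0.6,0,0,0.08,0],[-0.6,0,-0.05,0.13,0],[-0.6,0,-0.1,0.16,0],[-0.6,0,-0.12,0.16,0],[-0.6,0,-0.12,0.16,0]])

```text
clock: 8.0
ee_pos: [0.6308, -0.1182, 0.3776]
ee_rot: [-0.001, 0.767, 0.642, -0.0]
contact_force: [-0.4, -0.1, -1.0]
width: 0.0703
gripper_force: 0.0
```

Run:
```python
from h import *
m=model("wrist");w=camera("wrist");b=camera("side");print(read_state()["clock"],m["o"])
import pickle;pickle.dump(m,open("w5.pkl","wb"))
r=lambda i,f:cv2.resize(i,None,fx=f,fy=f,interpolation=cv2.INTER_CUBIC)
cv2.imwrite("pics/w5a.png",np.hstack([r(w[0:200,150:350],2),r(b[150:350,150:350],2)]))
```

```text
8.1 [ 0.64558509 -0.03501842  0.35752267]
```

View pics/w5a.png

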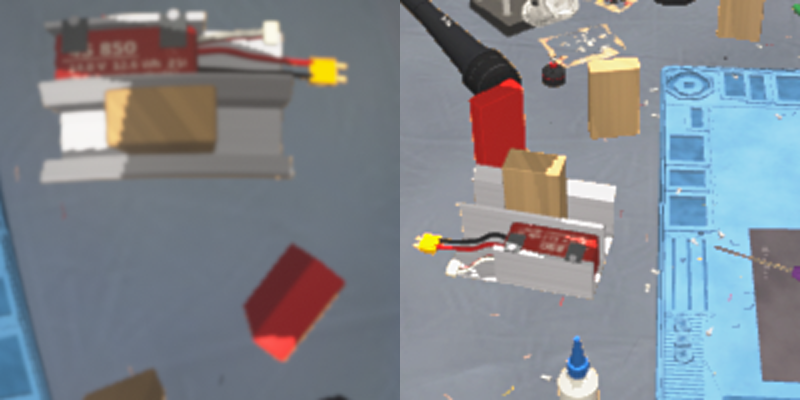

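The piece stands upright in the middle of the gap: in the left view its top is at (160,118) between the walls, and in the side view it is at (535,183). The pack and the other pieces are undisturbed.

Run:
```python
from h import *
sd=model("side");y=np.radians(-9.9);R2=np.array([[np.cos(y),-np.sin(y)],[np.sin(y),np.cos(y)]])
P=np.array([[sx*.025,sy*.0135] for sx,sy in((1,1),(-1,1),(-1,-1),(1,-1))])@R2.T+[.6315,.0025]
p=pix(sd,np.c_[P,np.full(4,.089)]);print(((p-(150,150))*2+(400,0)).round())
print(sign_off())
```

```text
[[500. 165.]
 [558. 174.]
 [566. 153.]
 [510. 145.]]
the job is handed in; nothing more can be done
None
```

The medium (27 mm) piece is upright in the gap near the middle of its length, and I've released it and handed the job in at about 8 s. It went down to the expected floor height with about 10 N of contact. The other two pieces are still outside the cradle.

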